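Restock the coffee corner

TASK

Restock the coffee corner: stand every tall syrup bottle upright in the back row of the wooden caddy (the row away from the robot) first, and only when all of them are in, stand every short jar upright in its front row. Lay the four coffee cartons flat on the dark slab as one interlocking layer, each squarely on one of the four pale oblongs; leave the mug and the red pepper where they are.

Things in the scene. Friction and masses are not known exactly. Their poses are not given: they have to be found in the camera images.
- caddy: fixed low wooden tray, 184 (x) by 306 (y) mm, rim 26 mm above the worktop, walls 6 mm, floor about 6 mm thick. A wall along its y axis splits it into two rows, each about 83 by 294 mm inside: the back row (away from the robot) is centred at x = +45 mm of its frame, the front row at x = -45 mm. Origin: centre of its underside, x towards the back row, y along the rows, z up
- slab: fixed dark wooden slab 190 x 190 mm, top 15 mm above the worktop, with four pale 110 x 60 mm oblongs inlaid in a pinwheel round a small bare middle; edges of neighbouring oblongs lie 4 mm apart and the bare middle is 54 mm square. Origin: centre of its underside; x, y along its edges, z up
- spot0 (a point): centre of a pale oblong on the slab's top face, at (-32, -57) mm in the slab's frame; its long side runs along the slab's x axis
- spot1 (a point): centre of a pale oblong on the slab's top face, at (57, -32) mm in the slab's frame; its long side runs along the slab's y axis
- spot2 (a point): centre of a pale oblong on the slab's top face, at (32, 57) mm in the slab's frame; its long side runs along the slab's x axis
- spot3 (a point): centre of a pale oblong on the slab's top face, at (-57, 32) mm in the slab's frame; its long side runs along the slab's y axis
- bottle0: tall syrup bottle of amber or green glass with a black cap: straight round body 52 mm across up to 132 mm, cap 28 mm across, 158 mm high in all, about 0.3 kg; may be absent. Origin: centre of its underside, z up through the cap
- bottle1: tall syrup bottle of amber or green glass with a black cap: straight round body 52 mm across up to 132 mm, cap 28 mm across, 158 mm high in all, about 0.3 kg; may be absent. Origin: centre of its underside, z up through the cap
- bottle2: tall syrup bottle of amber or green glass with a black cap: straight round body 52 mm across up to 132 mm, cap 28 mm across, 158 mm high in all, about 0.3 kg; may be absent. Origin: centre of its underside, z up through the cap
- jar0: short round glass jar with a red lid, 60 mm across (lid 58 mm), 70 mm high, about 0.25 kg; may be absent. Origin: centre of its underside, z up through the lid
- jar1: short round glass jar with a red lid, 60 mm across (lid 58 mm), 70 mm high, about 0.25 kg; may be absent. Origin: centre of its underside, z up through the lid
- jar2: short round glass jar with a red lid, 60 mm across (lid 58 mm), 70 mm high, about 0.25 kg; may be absent. Origin: centre of its underside, z up through the lid
- carton0: cardboard coffee carton with a blue band, 110 (x) by 60 (y) by 45 (z) mm, about 0.18 kg; all four start in two stacks of two between the robot and the caddy. Origin: centre of its underside, x along its length
- carton1: cardboard coffee carton with a blue band, 110 (x) by 60 (y) by 45 (z) mm, about 0.18 kg; all four start in two stacks of two between the robot and the caddy. Origin: centre of its underside, x along its length
- carton2: cardboard coffee carton with a blue band, 110 (x) by 60 (y) by 45 (z) mm, about 0.18 kg; all four start in two stacks of two between the robot and the caddy. Origin: centre of its underside, x along its length
- carton3: cardboard coffee carton with a blue band, 110 (x) by 60 (y) by 45 (z) mm, about 0.18 kg; all four start in two stacks of two between the robot and the caddy. Origin: centre of its underside, x along its length
- mug: white mug 80 mm across, 90 mm high, a bystander. Origin: centre of its underside
- red_pepper: red pepper about 72 mm across, 86 mm high with its stalk, a bystander. Origin: centre of its underside

How it is judged:
By the outcome, as a careful person would: the job done as asked, in the order asked, and still so for the second after the job is handed in, with the robot touching nothing.
Of bottle0, bottle1, bottle2 only 2 to 3 are there at a start; the rules pass over those that are not, and their reading is None.
Of jar0, jar1, jar2 only 2 to 3 are there at a start; the rules pass over those that are not, and their reading is None.
At some moment in a run one of jar0, jar1, jar2 may be knocked a few centimetres aside while the robot is not near it.
It also fails if it takes over 210 s, if anything falls off the work surface, if the arm or the gripper's body presses on something with over 40 N, if the wrist force passes 120 N, or if a joint passes its speed limit or range.

ROBOT

A 6-joint arm with a two-finger parallel gripper is mounted at the origin on the work surface. World frame = base frame: x ahead of the robot, y to its left, z up, the work surface at z = 0. Lengths are in mm, angles in degrees, forces in N, time in s.
With the tool pointing down it reaches from about 350 to 850 mm from the base axis. Payload 8.1 kg.
Tool frame: the origin (TCP) lies at the very end of the fingers, on their centre line; the grasp point (between the pads) lies 19 mm behind it; z points along the fingers, y is the line along which they close (so a half turn about z gives the same grasp; the last joint's range is limited). The gripper opens to 85 mm and grips with 20 to 120 N. Pads are 22 mm wide; open, the fingers measure 114 mm over their backs; the gripper's body (76 mm by 85 mm) begins 54 mm behind the grasp point. The pads swing forward as they close: fully open they stand 13 mm farther back than shut.
Start: joints at [70.107, 7.471, 85.268, -0, 87.261, -4.893], TCP at [155.27, 579.566, 231.292] pointing down, gripper open.
Joint ranges: [-169.43, 169.43], [-51.17, 129.36], [1.28, 143.12], [-76.62, 256.62], [0, 156.53], [-152.29, 152.29]. Speed limits (degrees/s): [136.94, 136.94, 159.86, 180, 180, 180].

INTERFACE

Orientations are given as [roll, pitch, yaw] about the fixed x, y, z axes, in that order (R = Rz(yaw) Ry(pitch) Rx(roll)).
In Python, from bench import sense, eyes, job, models gives the robot as it stands. The module is installed in compiled form; this text tells all that it offers.
- The arm moves only by the tool apply_moves, never from a script. Its argument "rows" is a list of rows, each a list of 6 numbers: the shift along the tool's x, y, z in mm, then the turn, a rotation vector about the tool's x, y, z in rad. In form: [[dx, dy, dz, rx, ry, rz], ...]. A call has exactly 5 rows; each row shifts and turns the commanded pose from where the row before left it, along the tool's axes as they then stand; what a row does not reach is not made up. A row lasts 1/8 s, in which the tool goes at most 62.5 mm and 10.7 degrees, less where a joint would pass 70% of its speed; a pose out of reach is approached as far as the arm can. A call is refused whole if a number of a shift passes 62.5 or a number of a turn 0.188, either way. A call with a gripper value outside its range is refused whole. "fingers" is the finger opening in mm, from 0 to 85.4, set as the call begins (left out, the last holds). The fingers move at their own pace and stop on an object; "grip_force" is the grip in N (left out, the last holds). Time passes only in rows, so rows that do not move let the fingers close, or fill a call up. It gives the time, the measured TCP pose, the force, the opening and the grip force at its end, in the units of the state.
- sense(): the state, without advancing time (a new reading comes with each control period).
- eyes.snapshot(name): name is "side" or "top" or "wrist"; returns (picture, depth): 384x512x3 uint8, red, green, blue; 384x512 float32, mm along the optical axis (not along the pixel's ray), 0 where there is no reading.
- eyes.get_calibration(name): a dict with "intrinsics" (3x3 intrinsics, pixels), "D" ([k1, k2, p1, p2, k3] as OpenCV has them; the pictures are not rectified), "R" (3x3) and "t" (3): a world point X has camera coordinates R X + t; the wrist camera has in their place "mount" (4x4, takes a point from camera to tool coordinates, whose origin is the TCP and whose axes are the flange's). Camera axes: x right, y down, z forward; pixel columns grow to the right and rows downward; lengths in mm; the calibration is good to about 2 mm. A picture is of the moment at which its call begins: read the wrist's pose just before it. get_calibration takes no time and is no camera call.
- job.hand_in(): hands the job in; it is judged then, once.
Trained networks look in the newest picture that a camera, given by its name, has taken for a name from the list of things; names that differ only in an ending like _2 or _b are one class to them, and where a whole thing is asked for, a point or a joint stands for the part that bears it (a point fixed in the world has none). Each returns a list of dicts, best first, with "confidence" (0 to 1); they miss things now and then, are a little off and sometimes report something else, mostly with a low value. They report only what shows in the picture. A call takes as long as a camera call.
- models.boxes_of(name, camera): "xyz" ([x, y, z] in mm, in world coordinates, good to about 4 mm: the middle of the surface that is visible of it).
- models.cut_out(name, camera): "pixels" (384x512 bool, what is visible of it).
- models.place_of(name, camera): "xyz" ([x, y, z] in mm, in world coordinates, good to about 4 mm: a listed point, or the origin of a listed thing).
The state is a dict: "time": time; "joint_pos": joint angles; "qd": joint speeds; "joint_efforts": joint torques, N m; "tool_pos": TCP position; "tcp_rot": TCP orientation; "ft_force": force on the tool from outside, world axes, zero at the start; "wrist_torque": the same for the moment, N m; "finger_gap": finger opening in mm; "grip_force": force on a finger pad.
Only numpy, scipy, OpenCV 4.12 (cv2) and the standard library are available. Lean on these libraries where they do the work, as an engineer would, in place of code of your own. Each camera call takes 0.05 s, during which the arm holds its last target. There are 200 camera calls.

## Working session

There is one attempt and no reset: what is moved stays moved. The work goes in short steps, Python scripts to look and compute and a tool call to move; the robot and the scene stay as the last step left them, time stands still between calls to the robot, and variables do not carry over. Pictures are saved under pics/ and viewed, at most 14 in all, crops included, and the job is handed in when it is done.

Besides the shell and the picture viewer there is one more tool, called by a JSON object that holds its "fn" and its "kwargs". apply_moves: Moves the arm, as the interface text tells. Its arguments: {"type":"object","properties":{"rows":{"type":"array"},"fingers":{"type":"number"},"grip_force":{"type":"number"}},"required":["rows"]}

```bash
mkdir -p pics; cat > h.py <<'E'
import numpy as np, cv2
from bench import sense, eyes, job, models
from scipy.spatial.transform import Rotation as Rn
def cal(name):
    c=eyes.get_calibration(name); K=np.array(c["intrinsics"],float); D=np.array(c["D"],float)
    if "mount" in c:
        s=sense(); T=np.eye(4); T[:3,:3]=Rn.from_euler("xyz",s["tcp_rot"],degrees=True).as_matrix(); T[:3,3]=s["tool_pos"]
        M=T@np.array(c["mount"]); R=M[:3,:3].T; t=-R@M[:3,3]
    else: R=np.array(c["R"]); t=np.array(c["t"]).ravel()
    return K,D,R,t
def cloud(name):
    C=cal(name); im,d=eyes.snapshot(name); K,D,R,t=C
    v,u=np.mgrid[:384,:512]; p=cv2.undistortPoints(np.stack([u,v],-1).reshape(-1,1,2).astype(float),K,D).reshape(384,512,2)
    X=np.dstack([p[...,0]*d,p[...,1]*d,d]); W=(X-t)@R; W[d<=0]=np.nan
    return im,W,C
def save(im,n): cv2.imwrite(f"pics/{n}.png",im[...,::-1])
E
python3 - <<'E'
from h import *
np.set_printoptions(precision=1,suppress=True)
print(sense())
A=[]
for n in ["top","side"]:
    im,W,C=cloud(n); save(im,n+"0"); np.savez(n+"0.npz",im=im,W=W); A.append(im)
    for k in ["caddy","slab","bottle0","jar0","carton0","mug","red_pepper","spot0","spot1","spot2","spot3"]:
        print(n,k,[(np.round(r["xyz"]),round(r["confidence"],2)) for r in models.place_of(k,n)])
E
```

```text
{'time': 0.0, 'joint_pos': array([70.1,  7.5, 85.3,  0. , 87.3, -4.9]), 'qd': array([-0.1,  0. ,  0. , -0. ,  0. , -0. ]), 'joint_efforts': array([  0. , -56.9, -50.1,  -0. ,   0. ,  -0. ]), 'tool_pos': array([155.1, 579.1, 230.3]), 'tcp_rot': array([-179.9,   -0. ,  165. ]), 'ft_force': array([ 0.8, -0.5,  0.2]), 'wrist_torque': array([-0., -0., -0.]), 'grip_force': 0.0, 'finger_gap': 85.29834156402003}
top caddy [(array([638.,  33.,  -5.]), 0.7), (array([ 447., -409.,   12.]), 0.2)]
top slab [(array([ 467., -345.,    0.]), 0.78)]
top bottle0 [(array([600., 366.,   7.]), 0.94), (array([509., 370.,  -1.]), 0.78)]
top jar0 [(array([402., 371.,  -1.]), 0.69), (array([536., 268.,   2.]), 0.58)]
top carton0 [(array([ 446., -100.,   45.]), 0.6), (array([458.,  74.,  -2.]), 0.57), (array([ 448., -104.,    4.]), 0.57), (array([451.,  73.,  46.]), 0.56), (array([718., 316.,  -1.]), 0.26)]
top mug [(array([ 689., -311.,   -5.]), 0.61)]
top red_pepper [(array([721., 316.,   0.]), 0.96), (array([ 403., -326.,   13.]), 0.45)]
top spot0 [(array([ 446., -407.,   16.]), 0.85), (array([ 402., -324.,
[... 933 characters left out ...]
d_pepper [(array([719., 310.,   2.]), 0.73)]
side spot0 [(array([ 528., -362.,   14.]), 0.81), (array([ 479., -281.,   19.]), 0.66), (array([ 450., -408.,   13.]), 0.56), (array([ 407., -329.,   14.]), 0.56)]
side spot1 [(array([ 528., -362.,   14.]), 0.81), (array([ 479., -281.,   19.]), 0.66), (array([ 450., -408.,   13.]), 0.56), (array([ 407., -329.,   14.]), 0.56)]
side spot2 [(array([ 528., -362.,   14.]), 0.81), (array([ 479., -281.,   19.]), 0.66), (array([ 450., -408.,   13.]), 0.56), (array([ 407., -329.,   14.]), 0.56)]
side spot3 [(array([ 528., -362.,   14.]), 0.81), (array([ 479., -281.,   19.]), 0.66), (array([ 450., -408.,   13.]), 0.56), (array([ 407., -329.,   14.]), 0.56)]
```

View pics/top0.png

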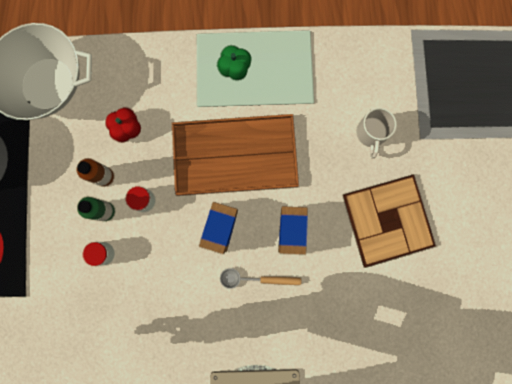

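View pics/side0.png

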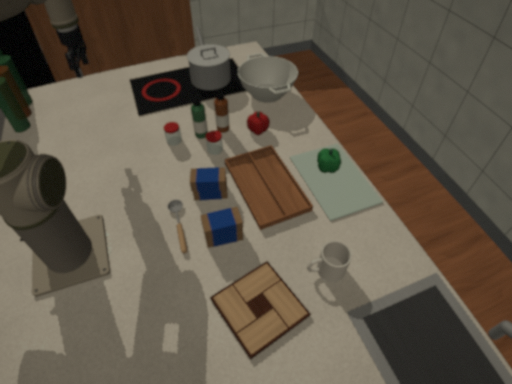

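```bash
python3 - <<'E'
import numpy as np, cv2
np.set_printoptions(precision=1,suppress=True)
for n in ["top","side"]:
    z=np.load(n+"0.npz"); W=z["W"]; X,Y,Z=W[...,0],W[...,1],W[...,2]
    def reg(name,m,fit=True):
        P=W[m][:,:2].astype(np.float32)
        if len(P)<20: print(n,name,"few",len(P));return
        lo,hi=np.percentile(P,[1,99],0); r=cv2.minAreaRect(P)
        print(n,name,len(P),"mean",P.mean(0),"mid",(lo+hi)/2,"z",np.median(W[m][:,2]),"rect",np.array(r[0]),np.array(r[1]),round(r[2],1))
    box=lambda x,y,rx,ry: (abs(X-x)<rx)&(abs(Y-y)<ry)
    reg("table",box(560,-150,20,30)&(abs(Z)<30))
    reg("cartonA",box(457,73,80,80)&(abs(Z-90)<8)); reg("cartonB",box(446,-101,80,80)&(abs(Z-90)<8))
    reg("cartonAlow",box(457,73,80,80)&(abs(Z-25)<12)); reg("cartonBlow",box(446,-101,80,80)&(abs(Z-25)<12))
    reg("slab",box(467,-343,140,140)&(abs(Z-15)<6))
    reg("caddyrim",box(639,34,140,200)&(abs(Z-26)<5)&~box(457,73,85,80))
    for k,x,y in [("b",600,366),("b",508,368)]: reg(k+"cap",box(x,y,30,30)&(abs(Z-158)<8)); reg(k+"body",box(x,y,40,40)&(Z>15)&(Z<125))
    for x,y in [(402,372),(536,267)]: reg("jarlid",box(x,y,50,50)&(abs(Z-70)<8))
    reg("mug",box(690,-312,70,70)&(Z>20))
E
```

```text
top table 365 mean [ 559.7 -150.3] mid [ 559.7 -150.1] z 0.27803607083669474 rect [ 559.8 -149.9] [58.8 38.8] 88.1
top cartonA 1255 mean [454.3  73. ] mid [454.2  73. ] z 90.1527698517181 rect [454.7  73.4] [ 61.2 110.4] 71.6
top cartonB 1249 mean [ 444.  -101.9] mid [ 444.1 -102. ] z 90.07552021264289 rect [ 444.  -102.2] [ 61.  110.4] 85.9
top cartonAlow few 19
top cartonBlow few 11
top slab 5673 mean [ 462.4 -344.4] mid [ 463.3 -345.5] z 15.467809442015586 rect [ 486.7 -339.2] [239.2 192.4] 13.8
top caddyrim 1203 mean [639.1  33.9] mid [638.8  34.4] z 25.122200488657224 rect [639.   34.6] [185.7 307.2] 2.3
top bcap 137 mean [594.6 366.7] mid [594.7 367.2] z 157.77028866979677 rect [595.3 367.1] [28.1 28.8] 14.7
top bbody 341 mean [586.1 349.3] mid [591.8 357.4] z 75.27966920402446 rect [588.6 355.3] [27.  53.3] 64.4
top bcap 134 mean [506.5 364.6] mid [505.9 365.5] z 157.54799666460983 rect [506.4 365.2] [30.4 25.9] 81.1
top bbody 309 mean [501.8 345.2] mid [504.9 351. ] z 75.13537166378057 rect [502.4 352.1] [27.6 50.8] 72.9
top jarlid 452 mean [400.5 369.7] mid [400.4 370.2] z 6
[... 1142 characters left out ...]
4670152707 rect [595.1 369.2] [28.6 21.8] 71.5
side bbody 325 mean [588.9 350.8] mid [592.  356.6] z 71.49747656253308 rect [589.3 356.5] [31.3 52.4] 72.2
side bcap 43 mean [505.7 362.2] mid [506.3 364.2] z 155.32993022288312 rect [506.1 362.9] [30.8 25.7] 66.2
side bbody 324 mean [503.6 346.6] mid [506.7 351. ] z 75.82029722557783 rect [503.6 351.5] [31.4 52.5] 74.9
side jarlid 138 mean [400.6 367.3] mid [400.8 370.8] z 68.73564005582878 rect [400.4 370.9] [58.6 52.9] 19.3
side jarlid 160 mean [528.9 264.5] mid [529.2 266. ] z 68.69173362865675 rect [529.9 265.8] [54.9 56.6] 71.3
side mug 927 mean [ 685.2 -316.8] mid [ 675.  -316.8] z 62.3868835351542 rect [ 680.6 -320.7] [102.2  79.1] 23.4
```

The top view shows two bottles (caps at about (85,170) and (85,208)) and two jars (about (138,198) and (95,253)). It also shows two carton stacks (about (218,228) and (293,230)), the caddy, and the slab turned about 14°. The side view agrees with this. I'll start with the farther bottle at (595, 367).

{"fn": "apply_moves", "kwargs": {"rows": [[0,0,0,0,0,-0.131],[0,0,0,0,0,-0.131],[-55,-26.5,0,0,0,0],[-55,-26.5,0,0,0,0],[-55,-26.5,0,0,0,0]], "fingers": 85, "grip_force": 40}}

```text
time: 1.82
tool_pos: [321.6, 499.3, 231.4]
tcp_rot: [180.0, 0.0, -179.9]
ft_force: [0.6, 0.4, -0.7]
finger_gap: 85.1
grip_force: 0.0
```

{"fn": "apply_moves", "kwargs": {"rows": [[-55,-26.5,0,0,0,0],[-55,-26.5,0,0,0,0],[-55,-26.5,0,0,0,0],[-55,-26.5,0,0,0,0],[-55,-26.5,0,0,0,0]]}}

```text
time: 2.45
tool_pos: [597.0, 366.6, 231.4]
tcp_rot: [180.0, 0.0, -180.0]
ft_force: [0.3, 1.0, 0.3]
finger_gap: 85.2
grip_force: 0.0
```

```bash
python3 - <<'E'
from h import *
np.set_printoptions(precision=1,suppress=True)
z=np.load("side0.npz"); print("side bg bottles",z["W"][100,14],z["W"][80,10])
im,W,C=cloud("wrist"); s=sense(); print(s["time"],s["tool_pos"],s["tcp_rot"],s["ft_force"],s["joint_pos"])
save(im,"w1")
print("mount",np.array(eyes.get_calibration("wrist")["mount"]))
X,Y,Z=np.moveaxis(W,-1,0)
for x,y in [(595,367),(506,365)]:
    m=(abs(X-x)<30)&(abs(Y-y)<30)&(abs(Z-158)<8)
    if m.sum()>20: print(m.sum(),W[m].mean(0),cv2.minEnclosingCircle(W[m][:,:2].astype(np.float32)))
for k in ["bottle0","jar0"]: print(k,[(np.round(r["xyz"]),round(r["confidence"],2)) for r in models.place_of(k,"wrist")])
E
```

```text
side bg bottles [-148.   678.3  137.7] [-154.9  769.4  176. ]
2.5 [602.9 361.1 229.9] [-179.8    0.1  179.7] [-0.6 -5.3 -1.2] [ 26.8  23.5  66.5  -0.2  89.9 -62.9]
mount [[   0.    -1.    -0.3   74.6]
 [   1.     0.     0.     0.5]
 [  -0.    -0.3    1.  -142.4]
 [   0.     0.     0.     1. ]]
919 [595.5 369.6 157.6] ((596.3807373046875, 369.7829284667969), 14.194490432739258)
1215 [507.4 366.9 157.8] ((507.56182861328125, 366.86077880859375), 14.16744613647461)
bottle0 [(array([597., 367.,   3.]), 0.84), (array([513., 366.,  -0.]), 0.81)]
jar0 [(array([534., 272.,   1.]), 0.56)]
```

View pics/w1.png

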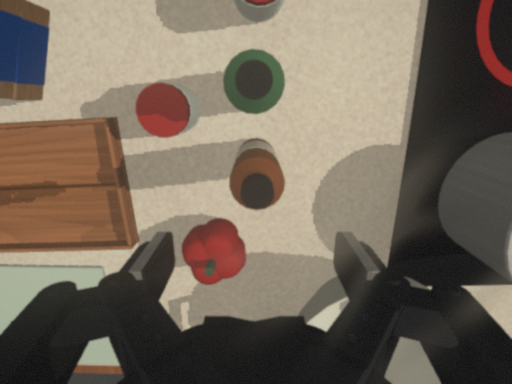

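The wrist view confirms the amber bottle (cap at about (257,190)) and the green bottle (about (254,80)). The cap positions agree with the top camera to 2–3 mm. I'll descend, grip and lift.

{"fn": "apply_moves", "kwargs": {"rows": [[0,1,40,0,0,0],[0,0,40,0,0,0],[0,0,30,0,0,0],[0,0,20,0,0,0],[0,0,8,0,0,0]]}}

```text
time: 3.22
tool_pos: [594.3, 369.0, 92.2]
tcp_rot: [-180.0, -0.1, -179.9]
ft_force: [-0.6, -0.0, -0.2]
finger_gap: 84.9
grip_force: 0.0
```

{"fn": "apply_moves", "kwargs": {"rows": [[0,0,0,0,0,0],[0,0,0,0,0,0],[0,0,0,0,0,0],[0,0,0,0,0,0],[0,0,0,0,0,0]], "fingers": 30, "grip_force": 40}}

```text
time: 3.85
tool_pos: [596.5, 369.3, 95.4]
tcp_rot: [179.9, 0.2, -180.0]
ft_force: [0.3, 0.8, 7.5]
finger_gap: 51.1
grip_force: 42.8
```

{"fn": "apply_moves", "kwargs": {"rows": [[0,0,0,0,0,0],[0,0,-10,0,0,0],[0,0,-20,0,0,0],[0,0,-40,0,0,0],[0,0,-40,0,0,0]]}}

```text
time: 4.47
tool_pos: [595.0, 368.5, 205.1]
tcp_rot: [-180.0, -0.0, -180.0]
ft_force: [-0.4, 0.9, -2.9]
finger_gap: 51.2
grip_force: 42.5
```

{"fn": "apply_moves", "kwargs": {"rows": [[-17,-44.5,0,0,0,0],[-17,-44.5,0,0,0,0],[-17,-44.5,0,0,0,0],[-17,-44.5,0,0,0,0],[-17,-44.5,0,0,0,0]]}}

```text
time: 5.1
tool_pos: [680.8, 144.7, 204.6]
tcp_rot: [180.0, 0.0, -180.0]
ft_force: [-0.0, 0.0, -3.1]
finger_gap: 50.9
grip_force: 42.7
```

{"fn": "apply_moves", "kwargs": {"rows": [[0,0,0,0,0,0],[0,0,0,0,0,0],[0,0,20,0,0,0],[0,0,30,0,0,0],[0,0,25,0,0,0]]}}

```text
time: 5.72
tool_pos: [678.8, 147.5, 125.3]
tcp_rot: [-180.0, -0.1, -179.9]
ft_force: [0.3, 0.6, -4.0]
finger_gap: 50.9
grip_force: 43.1
```

{"fn": "apply_moves", "kwargs": {"rows": [[0,0,12,0,0,0],[0,0,8,0,0,0],[0,0,5,0,0,0],[0,0,2,0,0,0],[0,0,0,0,0,0]]}}

```text
time: 6.35
tool_pos: [680.7, 146.2, 101.9]
tcp_rot: [180.0, 0.1, -180.0]
ft_force: [-0.0, -0.4, -4.1]
finger_gap: 51.2
grip_force: 43.0
```

{"fn": "apply_moves", "kwargs": {"rows": [[0,0,1,0,0,0],[0,0,1,0,0,0],[0,0,0.5,0,0,0],[0,0,0,0,0,0],[0,0,0,0,0,0]]}}

```text
time: 6.98
tool_pos: [681.4, 146.2, 101.5]
tcp_rot: [180.0, 0.2, -180.0]
ft_force: [-3.8, -1.2, 8.1]
finger_gap: 50.9
grip_force: 44.2
```

{"fn": "apply_moves", "kwargs": {"rows": [[0,0,0,0,0,0],[0,0,0,0,0,0],[0,0,0,0,0,0],[0,0,-15,0,0,0],[0,0,-25,0,0,0]], "fingers": 78}}

```text
time: 7.6
tool_pos: [679.7, 146.1, 138.8]
tcp_rot: [-180.0, -0.1, -180.0]
ft_force: [-0.2, 0.0, 1.6]
finger_gap: 77.6
grip_force: 0.0
```

{"fn": "apply_moves", "kwargs": {"rows": [[0,0,-45,0,0,0],[0,0,-47,0,0,0],[34.7,44,0,0,0,0],[34.7,44,0,0,0,0],[34.7,44,0,0,0,0]]}}

```text
time: 8.22
tool_pos: [575.4, 279.3, 232.4]
tcp_rot: [180.0, 0.1, 180.0]
ft_force: [0.6, 0.6, -0.4]
finger_gap: 77.9
grip_force: 0.0
```

{"fn": "apply_moves", "kwargs": {"rows": [[34.7,44,0,0,0,0],[34.5,44,0,0,0,0],[0,0,0,0,0,0],[0,0,0,0,0,0],[0,0,0,0,0,0]]}}

```text
time: 8.85
tool_pos: [508.0, 365.1, 231.2]
tcp_rot: [-180.0, 0.0, 179.9]
ft_force: [-1.1, -0.3, -0.2]
finger_gap: 77.8
grip_force: 0.0
```

```bash
python3 - <<'E'
from h import *
np.set_printoptions(precision=1,suppress=True)
im,W,C=cloud("wrist"); s=sense(); print(s["time"],s["tool_pos"],s["tcp_rot"],s["ft_force"])
X,Y,Z=np.moveaxis(W,-1,0)
m=(abs(X-506)<30)&(abs(Y-365)<30)&(abs(Z-158)<8)
print(m.sum(),cv2.minEnclosingCircle(W[m][:,:2].astype(np.float32)))
im,W,C=cloud("top"); X,Y,Z=np.moveaxis(W,-1,0)
m=(abs(X-685)<60)&(abs(Y-146)<60)&(abs(Z-160)<12)
print(m.sum(),np.median(W[m],0),cv2.minEnclosingCircle(W[m][:,:2].astype(np.float32)))
z=np.load("side0.npz"); save(cv2.resize(z["im"][40:150,0:160],(800,550)),"crop1")
E
```

```text
8.9 [508. 365. 231.] [-180.     0.   179.9] [-0.8  0.2  0.6]
924 ((508.0352478027344, 367.0628967285156), 14.246027946472168)
172 [678.2 144.2 163.3] ((678.3633422851562, 145.0936279296875), 16.89887046813965)
```

View pics/crop1.png

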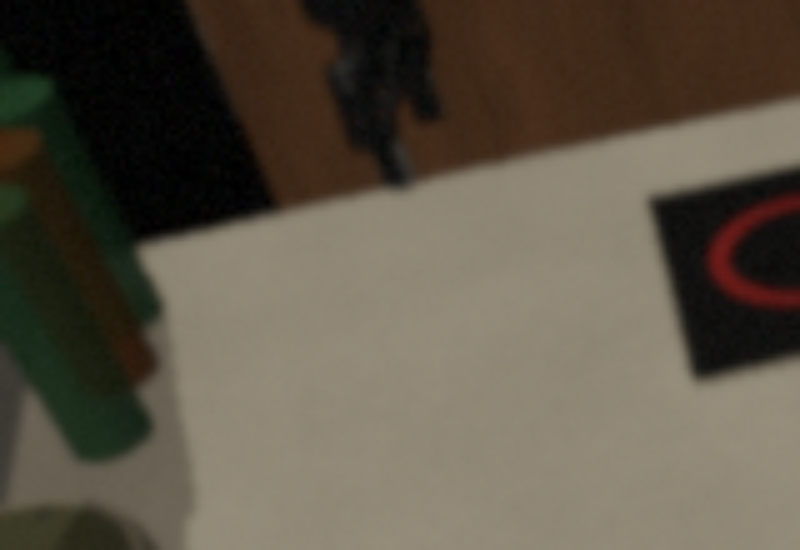

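The crop shows three large capless bottles at the far edge of the counter, around x ≈ -150. They are background, not ours, so there are two bottles. The first is standing in the caddy with its cap at z ≈ 163. Now the second.

{"fn": "apply_moves", "kwargs": {"rows": [[-1,1,40,0,0,0],[0,0,40,0,0,0],[0,0,30,0,0,0],[0,0,20,0,0,0],[0,0,8,0,0,0]]}}

```text
time: 9.57
tool_pos: [507.9, 366.4, 91.6]
tcp_rot: [-180.0, -0.1, 180.0]
ft_force: [0.8, 0.8, -0.2]
finger_gap: 78.0
grip_force: 0.0
```

{"fn": "apply_moves", "kwargs": {"rows": [[0,0,0,0,0,0],[0,0,0,0,0,0],[0,0,0,0,0,0],[0,0,0,0,0,0],[0,0,0,0,0,0]], "fingers": 30}}

```text
time: 10.2
tool_pos: [508.9, 367.6, 94.3]
tcp_rot: [179.9, 0.1, -180.0]
ft_force: [0.2, -0.9, 6.0]
finger_gap: 51.0
grip_force: 42.4
```

{"fn": "apply_moves", "kwargs": {"rows": [[0,0,0,0,0,0],[0,0,-10,0,0,0],[0,0,-25,0,0,0],[0,0,-45,0,0,0],[0,0,-45,0,0,0]]}}

```text
time: 10.82
tool_pos: [507.3, 366.8, 218.6]
tcp_rot: [-180.0, -0.1, -180.0]
ft_force: [0.3, 0.3, -1.3]
finger_gap: 50.9
grip_force: 42.2
```

{"fn": "apply_moves", "kwargs": {"rows": [[-12,-30,0,0,0,0],[-24,-58,0,0,0,0],[-24,-57,0,0,0,0],[-23,-56,0,0,0,0],[-23,-56,0,0,0,0]]}}

```text
time: 11.45
tool_pos: [614.1, 108.7, 217.8]
tcp_rot: [180.0, -0.0, -180.0]
ft_force: [1.0, 0.7, -2.8]
finger_gap: 50.9
grip_force: 42.5
```

{"fn": "apply_moves", "kwargs": {"rows": [[-23,-56,0,0,0,0],[-23,-56,0,0,0,0],[-20,-47,0,0,0,0],[-11,-25,0,0,0,0],[0,0,0,0,0,0]]}}

```text
time: 12.08
tool_pos: [690.9, -75.9, 217.1]
tcp_rot: [-180.0, -0.1, 179.8]
ft_force: [0.1, 0.4, -2.1]
finger_gap: 50.5
grip_force: 42.5
```

{"fn": "apply_moves", "kwargs": {"rows": [[0,0,15,0,0,0],[0,0,25,0,0,0],[0,0,25,0,0,0],[0,0,20,0,0,0],[0,0,13,0,0,0]]}}

```text
time: 12.7
tool_pos: [690.1, -72.5, 117.8]
tcp_rot: [180.0, -0.1, -179.9]
ft_force: [0.3, 0.4, -2.1]
finger_gap: 51.2
grip_force: 42.5
```

{"fn": "apply_moves", "kwargs": {"rows": [[0,0,10,0,0,0],[0,0,6,0,0,0],[0,0,2.5,0,0,0],[0,0,1.5,0,0,0],[0,0,0,0,0,0]]}}

```text
time: 13.32
tool_pos: [691.4, -73.7, 100.5]
tcp_rot: [-180.0, 0.1, -180.0]
ft_force: [-0.8, -0.4, -2.3]
finger_gap: 51.2
grip_force: 42.6
```

{"fn": "apply_moves", "kwargs": {"rows": [[0,0,1,0,0,0],[0,0,0.5,0,0,0],[0,0,0,0,0,0],[0,0,0,0,0,0],[0,0,0,0,0,0]]}}

```text
time: 13.95
tool_pos: [691.8, -73.7, 100.3]
tcp_rot: [-180.0, 0.1, -180.0]
ft_force: [-2.9, 0.1, 7.4]
finger_gap: 51.3
grip_force: 43.3
```

{"fn": "apply_moves", "kwargs": {"rows": [[0,0,0,0,0,0],[0,0,0,0,0,0],[0,0,0,0,0,0],[0,0,-15,0,0,0],[0,0,-30,0,0,0]], "fingers": 85}}

```text
time: 14.58
tool_pos: [689.9, -73.4, 142.7]
tcp_rot: [180.0, -0.2, -180.0]
ft_force: [0.6, 0.4, 0.0]
finger_gap: 85.2
grip_force: 0.0
```

{"fn": "apply_moves", "kwargs": {"rows": [[0,0,-45,0,0,0],[0,0,-45,0,0,0],[54,-5,0,0,0,0],[55,-5,0,0,0,0],[55,-5,0,0,0,0]]}}

```text
time: 15.2
tool_pos: [525.8, -88.8, 234.6]
tcp_rot: [-180.0, 0.1, -180.0]
ft_force: [0.4, -0.4, 1.9]
finger_gap: 85.0
grip_force: 0.0
```

{"fn": "apply_moves", "kwargs": {"rows": [[55,-5,0,0,0,0],[40,-4,0,0,0,0],[15,-2,0,0,0,0.072],[0,0,0,0,0,0],[0,0,0,0,0,0]]}}

```text
time: 15.82
tool_pos: [417.8, -99.7, 234.1]
tcp_rot: [-180.0, 0.1, 176.0]
ft_force: [-0.3, -0.5, 0.1]
finger_gap: 85.0
grip_force: 0.0
```

```bash
cat >> h.py <<'E'
def rect(W,x,y,rx,ry,z,dz,k=5):
    m=((abs(W[...,0]-x)<rx)&(abs(W[...,1]-y)<ry)&(abs(W[...,2]-z)<dz)).astype(np.uint8)
    m=cv2.morphologyEx(m,cv2.MORPH_OPEN,np.ones((k,k)))
    n,l,st,_=cv2.connectedComponentsWithStats(m)
    if n<2: return "none"
    b=l==1+np.argmax(st[1:,4]); r=cv2.minAreaRect(W[b][:,:2].astype(np.float32))
    return np.array(r[0]).round(1),np.array(r[1]).round(1),round(r[2],1),"z",round(float(np.median(W[b][:,2])),1)
E
python3 - <<'E'
from h import *
np.set_printoptions(precision=1,suppress=True)
s=sense(); print(s["time"],s["tool_pos"],s["tcp_rot"])
_,W,_=cloud("wrist"); print("wrist B",rect(W,444,-102,80,50,90,10))
_,W,_=cloud("top"); print("slab",rect(W,467,-344,115,125,15,6)); print("bottles",[(np.median(W[m],0)) for m in [(abs(W[...,0]-685)<40)&(abs(W[...,1]-y)<40)&(abs(W[...,2]-163)<8) for y in (146,-74)]])
_,W,_=cloud("side"); print("slab",rect(W,467,-344,125,125,15,6))
E
```

```text
15.825 [417.8 -99.7 234.1] [-180.     0.1  176. ]
wrist B (array([ 445.7, -100.3]), array([ 60.4, 110. ]), 86.0, 'z', 90.0)
slab (array([ 463.3, -346.4]), array([190.5, 189.9]), 14.1, 'z', 15.4)
bottles [array([680.1, 145.8, 163.7]), array([689. , -75.8, 164.1])]
slab (array([ 463.5, -345.6]), array([192., 192.]), 14.6, 'z', 14.8)
```

{"fn": "apply_moves", "kwargs": {"rows": [[-1.4,1.4,50,0,0,0],[0,0,50,0,0,0],[0,0,40,0,0,0],[0,0,27,0,0,0],[0,0,14,0,0,0]]}}

```text
time: 16.6
tool_pos: [417.6, -97.8, 50.4]
tcp_rot: [179.9, -0.2, 175.9]
ft_force: [-0.5, 0.2, 0.2]
finger_gap: 85.2
grip_force: 0.0
```

{"fn": "apply_moves", "kwargs": {"rows": [[0,0,0,0,0,0],[0,0,0,0,0,0],[0,0,0,0,0,0],[0,0,0,0,0,0],[0,0,0,0,0,0]], "fingers": 40, "grip_force": 45}}

```text
time: 17.23
tool_pos: [419.2, -98.6, 53.2]
tcp_rot: [-180.0, 0.1, 175.9]
ft_force: [-0.4, -0.1, 4.6]
finger_gap: 59.3
grip_force: 50.1
```

{"fn": "apply_moves", "kwargs": {"rows": [[0,0,-5,0,0,0],[0,0,-10,0,0,0],[0,0,-25,0,0,0],[0,0,-40,0,0,0],[0,0,-40,0,0,0]]}}

```text
time: 17.85
tool_pos: [418.1, -98.2, 173.7]
tcp_rot: [180.0, -0.0, 175.9]
ft_force: [0.4, 0.3, -1.2]
finger_gap: 59.3
grip_force: 49.3
```

```bash
python3 - <<'E'
from h import *
_,W,_=cloud("top"); print("lower B",rect(W,446,-102,80,60,45,10))
im,W,_=cloud("side"); save(cv2.resize(im[140:300,120:330],(788,600)),"s2")
E
```

```text
lower B none
```

View pics/s2.png

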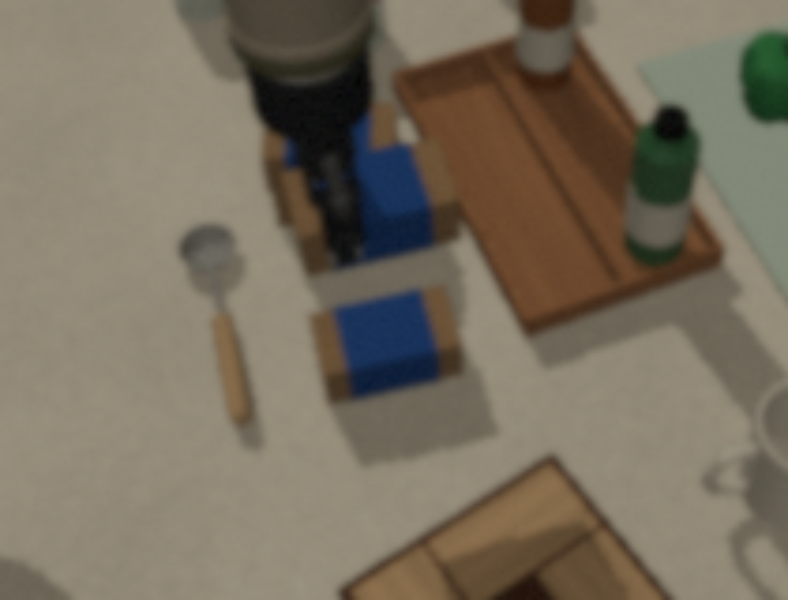

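{"fn": "apply_moves", "kwargs": {"rows": [[-24,-46,0,0,0,0],[-24,-46,0,0,0,0],[-24,-46,0,0,0,0],[-24,-46,0,0,0,0],[-24,-46,0,0,0,0]]}}

```text
time: 18.58
tool_pos: [521.8, -337.7, 171.4]
tcp_rot: [180.0, -0.1, 175.9]
ft_force: [0.8, 1.2, -1.4]
finger_gap: 59.4
grip_force: 49.5
```

{"fn": "apply_moves", "kwargs": {"rows": [[0,0,0,0,0,0.179],[0,0,0,0,0,0.179],[0,0,0,0,0,0.179],[0,0,0,0,0,0.179],[0,0,0,0,0,0.179]]}}

```text
time: 19.2
tool_pos: [521.2, -336.0, 171.3]
tcp_rot: [-180.0, -0.1, 124.3]
ft_force: [-0.7, -0.5, -1.0]
finger_gap: 59.6
grip_force: 49.6
```

{"fn": "apply_moves", "kwargs": {"rows": [[0,0,0,0,0,0.179],[0,0,0,0,0,0.179],[0,0,0,0,0,0],[0,0,0,0,0,0],[0,0,0,0,0,0]]}}

```text
time: 19.82
tool_pos: [521.6, -336.3, 172.1]
tcp_rot: [-180.0, -0.0, 104.2]
ft_force: [-0.3, -0.5, -1.2]
finger_gap: 59.5
grip_force: 49.7
```

```bash
python3 - <<'E'
from h import *
s=sense(); print(s["time"],s["tool_pos"],s["tcp_rot"],s["joint_pos"])
im,W,_=cloud("wrist"); save(im,"w3"); print("slab",rect(W,465,-345,125,125,15,6,3)); np.save("w3.npy",W)
_,W,_=cloud("top"); print("lower B",rect(W,446,-102,80,60,45,10)); print("A",rect(W,456,73,80,70,90,10))
_,W,_=cloud("side"); print("carton held",rect(W,520,-340,150,150,165,12,3))
E
```

```text
19.825 [ 521.61280857 -336.29183519  172.14444628] [-1.79991258e+02 -1.09160135e-02  1.04228330e+02] [-3.75425906e+01  1.25257066e+01  8.58412057e+01 -1.13196862e-04
  8.16470721e+01 -5.17709049e+01]
slab (array([ 464.3, -343.6]), array([190. , 188.5]), 14.1, 'z', 15.1)
lower B (array([ 443.9, -102.2]), array([ 60.8, 110.1]), 84.4, 'z', 45.2)
A (array([454.5,  73.3]), array([ 61. , 110.2]), 71.3, 'z', 90.1)
carton held none
```

View pics/w3.png

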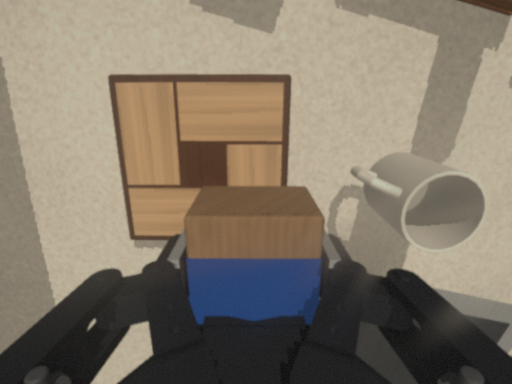

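The wrist view shows the slab's pinwheel (dark middle at about (203,163)) with the mug well clear at about (425,200). The carton is held square, so I'll lower it onto spot1.

{"fn": "apply_moves", "kwargs": {"rows": [[1,0,35,0,0,0],[0,0,40,0,0,0],[0,0,35,0,0,0],[0,0,22,0,0,0],[0,0,9,0,0,0]]}}

```text
time: 20.6
tool_pos: [520.5, -334.6, 29.5]
tcp_rot: [-179.9, -0.1, 104.1]
ft_force: [-0.7, 0.8, -1.8]
finger_gap: 59.4
grip_force: 49.8
```

{"fn": "apply_moves", "kwargs": {"rows": [[0,0,4,0,0,0],[0,0,2.5,0,0,0],[0,0,1.5,0,0,0],[0,0,0.5,0,0,0],[0,0,0,0,0,0]]}}

```text
time: 21.22
tool_pos: [521.7, -335.6, 23.3]
tcp_rot: [180.0, 0.0, 104.1]
ft_force: [0.2, 0.6, -1.6]
finger_gap: 59.3
grip_force: 49.9
```

{"fn": "apply_moves", "kwargs": {"rows": [[0,0,0.8,0,0,0],[0,0,0.6,0,0,0],[0,0,0,0,0,0],[0,0,0,0,0,0],[0,0,0,0,0,0]]}}

```text
time: 21.85
tool_pos: [521.7, -335.6, 23.2]
tcp_rot: [180.0, 0.0, 104.1]
ft_force: [-6.2, 3.9, 11.2]
finger_gap: 59.5
grip_force: 51.4
```

{"fn": "apply_moves", "kwargs": {"rows": [[0,0,0,0,0,0],[0,0,0,0,0,0],[0,0,-5,0,0,0],[0,0,-20,0,0,0],[0,0,-40,0,0,0]], "fingers": 75}}

```text
time: 22.48
tool_pos: [520.3, -334.6, 86.3]
tcp_rot: [-179.9, -0.2, 104.1]
ft_force: [0.3, -0.2, 0.0]
finger_gap: 74.8
grip_force: 0.0
```

{"fn": "apply_moves", "kwargs": {"rows": [[0,0,-55,0,0,0],[0,0,-55,0,0,0],[0,0,-25,0,0,-0.175],[0,0,0,0,0,-0.175],[0,0,0,0,0,-0.175]], "fingers": 85}}

```text
time: 23.1
tool_pos: [521.9, -335.7, 224.1]
tcp_rot: [180.0, 0.2, 134.5]
ft_force: [-0.2, 0.9, -0.1]
finger_gap: 84.7
grip_force: 0.0
```

{"fn": "apply_moves", "kwargs": {"rows": [[0,0,0,0,0,-0.175],[0,0,0,0,0,-0.175],[0,0,0,0,0,-0.175],[0,0,0,0,0,-0.175],[14.3,45.3,0,0,0,0]]}}

```text
time: 23.72
tool_pos: [511.7, -290.5, 222.6]
tcp_rot: [-179.9, 0.1, 174.3]
ft_force: [1.3, 1.7, 0.7]
finger_gap: 85.3
grip_force: 0.0
```

{"fn": "apply_moves", "kwargs": {"rows": [[14.3,45.3,0,0,0,0],[14.3,45.3,0,0,0,0],[14.3,45.3,0,0,0,0],[14.3,45.3,0,0,0,0],[0,0,0,0,0,0]]}}

```text
time: 24.35
tool_pos: [472.8, -100.4, 223.2]
tcp_rot: [180.0, 0.1, 174.5]
ft_force: [0.1, -0.4, 0.8]
finger_gap: 85.3
grip_force: 0.0
```

```bash
python3 - <<'E'
from h import *
s=sense(); print(s["time"],s["tool_pos"],s["tcp_rot"],s["joint_pos"].round(1))
im,W,_=cloud("wrist"); print("lower B",rect(W,446,-101,80,60,45,10)); 
_,W,_=cloud("top"); print("spot1 carton",rect(W,527,-360,80,80,60,8)); print("slab",rect(W,465,-345,115,115,15,5))
_,W,_=cloud("side"); print("spot1 carton",rect(W,527,-360,80,80,60,8))
E
```

```text
24.35 [ 472.7704484  -100.37640143  223.21991472] [1.79991935e+02 1.30191353e-01 1.74483092e+02] [ -18.1  -10.8  104.     0.    86.7 -102.6]
lower B (array([ 445.4, -100.2]), array([ 60.6, 109.6]), 84.4, 'z', 45.0)
spot1 carton (array([ 526.7, -363. ]), array([ 61.4, 113.2]), 14.1, 'z', 60.2)
slab (array([ 430.8, -355.9]), array([121.9, 184.3]), 13.8, 'z', 15.5)
spot1 carton (array([ 527.3, -362. ]), array([ 61.7, 111.8]), 13.9, 'z', 59.6)
```

{"fn": "apply_moves", "kwargs": {"rows": [[0,0,45,0,0,0],[0,0,55,0,0,0],[0,0,50,0,0,0],[0,0,35,0,0,0],[0,0,18,0,0,0]]}}

```text
time: 25.12
tool_pos: [471.4, -103.8, 16.0]
tcp_rot: [180.0, -0.2, 174.2]
ft_force: [0.6, 0.8, 0.1]
finger_gap: 85.4
grip_force: 0.0
```

{"fn": "apply_moves", "kwargs": {"rows": [[0,0,8,0,0,0],[0,0,3,0,0,0],[0,0,0,0,0,0],[0,0,0,0,0,0],[0,0,0,0,0,0]]}}

```text
time: 25.75
tool_pos: [473.4, -103.0, 8.1]
tcp_rot: [-180.0, 0.1, 174.3]
ft_force: [1.2, -0.5, -1.1]
finger_gap: 85.1
grip_force: 0.0
```

{"fn": "apply_moves", "kwargs": {"rows": [[0,0,0,0,0,0],[0,0,0,0,0,0],[0,0,0,0,0,0],[0,0,0,0,0,0],[0,0,0,0,0,0]], "fingers": 40}}

```text
time: 26.38
tool_pos: [473.2, -103.0, 7.8]
tcp_rot: [-180.0, 0.0, 174.3]
ft_force: [-1.2, 0.4, 5.3]
finger_gap: 59.7
grip_force: 49.7
```

{"fn": "apply_moves", "kwargs": {"rows": [[0,0,-5,0,0,0],[0,0,-15,0,0,0],[0,0,-40,0,0,0],[0,0,-50,0,0,0],[0,0,-40,0,0,0]]}}

```text
time: 27.0
tool_pos: [473.1, -103.0, 160.3]
tcp_rot: [-180.0, 0.1, 174.3]
ft_force: [1.0, -0.3, -2.6]
finger_gap: 59.0
grip_force: 49.6
```

{"fn": "apply_moves", "kwargs": {"rows": [[8,-51.2,0,0,0,0],[8,-51.2,0,0,0,0],[8,-51.2,0,0,0,0],[8,-51.2,0,0,0,0],[8,-51.2,0,0,0,0]]}}

```text
time: 27.62
tool_pos: [406.9, -355.1, 158.3]
tcp_rot: [-180.0, 0.0, 174.3]
ft_force: [1.2, 0.4, -2.0]
finger_gap: 59.4
grip_force: 49.7
```

{"fn": "apply_moves", "kwargs": {"rows": [[0,0,0,0,0,0.175],[0,0,0,0,0,0.175],[0,0,0,0,0,0.175],[0,0,0,0,0,0.175],[0,0,0,0,0,0.175]]}}

```text
time: 28.25
tool_pos: [407.4, -353.5, 158.1]
tcp_rot: [180.0, 0.0, 123.8]
ft_force: [2.1, -0.9, -1.8]
finger_gap: 59.2
grip_force: 50.0
```

{"fn": "apply_moves", "kwargs": {"rows": [[0,0,0,0,0,0.175],[0,0,0,0,0,0.175],[0,0,0,0,0,0],[0,0,0,0,0,0],[0,0,0,0,0,0]]}}

```text
time: 28.88
tool_pos: [407.5, -353.6, 157.5]
tcp_rot: [180.0, 0.0, 104.2]
ft_force: [0.0, 0.2, -2.4]
finger_gap: 59.4
grip_force: 50.0
```

```bash
python3 - <<'E'
from h import *
s=sense(); print(s["time"],s["tool_pos"],s["tcp_rot"],s["joint_pos"].round(1))
E
```

```text
28.875 [ 407.54575148 -353.60971197  157.53530175] [1.79999869e+02 4.10865958e-03 1.04225197e+02] [-46.4   0.8 100.1  -0.   79.1 -60.6]
```

{"fn": "apply_moves", "kwargs": {"rows": [[-0.6,0.6,35,0,0,0],[0,0,40,0,0,0],[0,0,30,0,0,0],[0,0,16,0,0,0],[0,0,6,0,0,0]]}}

```text
time: 29.5
tool_pos: [408.0, -353.8, 29.8]
tcp_rot: [-180.0, -0.1, 104.1]
ft_force: [-0.4, -0.1, -2.0]
finger_gap: 59.4
grip_force: 50.0
```

{"fn": "apply_moves", "kwargs": {"rows": [[0,0,4,0,0,0],[0,0,2,0,0,0],[0,0,1.5,0,0,0],[0,0,0.8,0,0,0],[0,0,0,0,0,0]]}}

```text
time: 30.12
tool_pos: [408.6, -354.4, 22.8]
tcp_rot: [180.0, 0.0, 104.1]
ft_force: [-0.7, 1.6, 4.8]
finger_gap: 59.8
grip_force: 50.6
```

{"fn": "apply_moves", "kwargs": {"rows": [[0,0,0,0,0,0],[0,0,0,0,0,0],[0,0,-5,0,0,0],[0,0,-20,0,0,0],[0,0,-40,0,0,0]], "fingers": 75}}

```text
time: 30.75
tool_pos: [407.1, -352.8, 86.1]
tcp_rot: [-179.9, -0.2, 104.1]
ft_force: [0.0, -0.4, 0.2]
finger_gap: 75.0
grip_force: 0.0
```

{"fn": "apply_moves", "kwargs": {"rows": [[0,0,-55,0,0,0],[0,0,-55,0,0,0],[0,0,-25,0,0,0],[55.6,24.8,0,0,0,0],[55.6,24.8,0,0,0,0]], "fingers": 85}}

```text
time: 31.38
tool_pos: [429.5, -233.4, 223.0]
tcp_rot: [179.9, 0.1, 104.0]
ft_force: [0.2, 0.0, 0.2]
finger_gap: 85.0
grip_force: 0.0
```

{"fn": "apply_moves", "kwargs": {"rows": [[55.7,24.8,0,0,0,0],[55.7,24.8,0,0,0,0],[55.7,24.8,0,0,0,0],[55.7,24.8,0,0,0,0],[55.7,24.8,0,0,0,0]]}}

```text
time: 32.0
tool_pos: [481.9, 68.2, 222.8]
tcp_rot: [179.9, 0.0, 104.1]
ft_force: [1.6, -1.4, 0.2]
finger_gap: 85.1
grip_force: 0.0
```

{"fn": "apply_moves", "kwargs": {"rows": [[0,0,0,0,0,0.178],[0,0,0,0,0,0.178],[0,0,0,0,0,0.178],[0,0,0,0,0,0.178],[0,0,0,0,0,0.178]]}}

```text
time: 32.62
tool_pos: [481.8, 66.2, 222.5]
tcp_rot: [180.0, -0.0, 52.8]
ft_force: [0.9, -0.8, 0.0]
finger_gap: 85.1
grip_force: 0.0
```

{"fn": "apply_moves", "kwargs": {"rows": [[0,0,0,0,0,0.178],[0,0,0,0,0,0.178],[0,0,0,0,0,0.178],[0,0,0,0,0,0.178],[0,0,0,0,0,0.178]]}}

```text
time: 33.25
tool_pos: [481.7, 66.2, 222.4]
tcp_rot: [180.0, -0.0, 1.8]
ft_force: [0.2, -0.2, 0.0]
finger_gap: 85.1
grip_force: 0.0
```

{"fn": "apply_moves", "kwargs": {"rows": [[0,0,0,0,0,0.178],[0,0,0,0,0,0.183],[0,0,0,0,0,0],[0,0,0,0,0,0],[0,0,0,0,0,0]]}}

```text
time: 33.88
tool_pos: [481.8, 66.2, 222.2]
tcp_rot: [-180.0, -0.0, -18.4]
ft_force: [-0.1, -0.3, 0.4]
finger_gap: 85.0
grip_force: 0.0
```

```bash
python3 - <<'E'
from h import *
s=sense(); print(s["time"],s["tool_pos"],s["tcp_rot"],s["joint_pos"].round(1))
im,W,_=cloud("wrist"); print("A",rect(W,456,74,80,70,90,10)); 
_,W,_=cloud("top"); print("A",rect(W,456,74,80,70,90,10)); print("spot1",rect(W,527,-360,55,80,60,8)); print("spot3",rect(W,401,-328,55,80,60,8))
for k in [(400,370),(530,265)]: print("jar",rect(W,*k,70,70,70,8))
E
```

```text
33.875 [481.77854016  66.19929114 222.19327517] [-1.79997749e+02 -5.52139345e-03 -1.84380379e+01] [  1.8 -10.2 103.6   0.   86.6 110.2]
A (array([457.1,  75.1]), array([ 60.5, 108.8]), 71.2, 'z', 90.1)
A (array([424.3,  85.1]), array([53.5, 55.2]), 88.5, 'z', 90.3)
spot1 (array([ 526.5, -362.6]), array([ 61.1, 112.3]), 14.1, 'z', 60.1)
spot3 (array([ 400.9, -329.2]), array([ 61.9, 111.3]), 14.4, 'z', 60.3)
jar (array([401. , 369.9]), array([54.7, 55.4]), 0.6, 'z', 69.8)
jar (array([529.9, 284.5]), array([17.6, 36.2]), 87.7, 'z', 70.0)
```

{"fn": "apply_moves", "kwargs": {"rows": [[0,0,50,0,0,0],[0,0,50,0,0,0],[0,0,40,0,0,0],[0,0,22,0,0,0],[0,0,8,0,0,0]]}}

```text
time: 34.6
tool_pos: [480.5, 66.1, 50.4]
tcp_rot: [179.9, 0.2, -18.5]
ft_force: [1.2, 0.3, 0.4]
finger_gap: 85.2
grip_force: 0.0
```

{"fn": "apply_moves", "kwargs": {"rows": [[0,0,0,0,0,0],[0,0,0,0,0,0],[0,0,0,0,0,0],[0,0,0,0,0,0],[0,0,0,0,0,0]], "fingers": 40}}

```text
time: 35.22
tool_pos: [482.9, 66.2, 53.4]
tcp_rot: [-180.0, -0.1, -18.6]
ft_force: [0.2, 0.1, 6.5]
finger_gap: 59.2
grip_force: 49.3
```

{"fn": "apply_moves", "kwargs": {"rows": [[0,0,-5,0,0,0],[0,0,-15,0,0,0],[0,0,-40,0,0,0],[0,0,-40,0,0,0],[0,0,-20,0,0,0]]}}

```text
time: 35.85
tool_pos: [483.0, 66.2, 175.8]
tcp_rot: [-179.9, -0.2, -18.6]
ft_force: [-0.7, 0.2, -0.9]
finger_gap: 59.4
grip_force: 49.0
```

{"fn": "apply_moves", "kwargs": {"rows": [[17.5,55.7,0,0,0,0],[17.5,55.7,0,0,0,0],[17.5,55.7,0,0,0,0],[17.5,55.7,0,0,0,0],[17.5,55.7,0,0,0,0]]}}

```text
time: 36.48
tool_pos: [475.8, -227.6, 173.2]
tcp_rot: [180.0, -0.1, -18.6]
ft_force: [0.6, -0.1, -1.3]
finger_gap: 59.3
grip_force: 49.2
```

{"fn": "apply_moves", "kwargs": {"rows": [[17.5,55.7,0,0,0,0],[17.5,55.7,0,0,0,0],[17.5,55.7,0,0,0,0],[0,0,0,0,0,-0.142],[0,0,0,0,0,-0.142]]}}

```text
time: 37.1
tool_pos: [472.0, -401.7, 172.4]
tcp_rot: [-180.0, 0.0, -2.1]
ft_force: [0.0, -0.6, -1.5]
finger_gap: 59.5
grip_force: 49.4
```

{"fn": "apply_moves", "kwargs": {"rows": [[0,0,0,0,0,-0.142],[0,0,0,0,0,-0.143],[0,0,0,0,0,0],[0,0,0,0,0,0],[0,0,0,0,0,0]]}}

```text
time: 37.72
tool_pos: [472.5, -400.8, 172.3]
tcp_rot: [180.0, 0.0, 13.9]
ft_force: [0.8, 0.1, -0.9]
finger_gap: 59.5
grip_force: 49.4
```

```bash
python3 - <<'E'
from h import *
s=sense(); print(s["time"],s["tool_pos"],s["tcp_rot"],s["joint_pos"].round(1))
_,W,_=cloud("top"); print("lower A",rect(W,456,74,80,70,45,10))
for k in [(400,370),(530,265)]: print("jar",rect(W,*k,70,70,70,8))
E
```

```text
37.725 [ 472.4912805  -400.78840588  172.28111468] [1.79996826e+02 5.62255573e-04 1.39215736e+01] [-45.   12.3  86.   -0.   81.6  31. ]
lower A (array([457. ,  73.4]), array([ 61. , 110.4]), 73.7, 'z', 45.2)
jar (array([400.9, 370.2]), array([56. , 55.3]), 82.8, 'z', 69.8)
jar (array([529.7, 265. ]), array([56.5, 55.2]), 90.0, 'z', 69.7)
```

{"fn": "apply_moves", "kwargs": {"rows": [[1.2,0.2,35,0,0,-0.003],[0,0,40,0,0,0],[0,0,35,0,0,0],[0,0,22,0,0,0],[0,0,8,0,0,0]]}}

```text
time: 38.4
tool_pos: [472.7, -399.7, 30.2]
tcp_rot: [-179.8, 0.1, 14.2]
ft_force: [0.1, 0.6, -0.5]
finger_gap: 59.4
grip_force: 49.5
```

{"fn": "apply_moves", "kwargs": {"rows": [[0,0,4.5,0,0,0],[0,0,2.5,0,0,0],[0,0,1.5,0,0,0],[0,0,0.8,0,0,0],[0,0,0,0,0,0]]}}

```text
time: 39.02
tool_pos: [474.1, -401.0, 23.5]
tcp_rot: [179.9, -0.0, 14.2]
ft_force: [-0.9, 0.1, 1.1]
finger_gap: 59.5
grip_force: 49.6
```

{"fn": "apply_moves", "kwargs": {"rows": [[0,0,0.5,0,0,0],[0,0,0,0,0,0],[0,0,0,0,0,0],[0,0,0,0,0,0],[0,0,0,0,0,0]]}}

```text
time: 39.65
tool_pos: [474.1, -401.1, 23.4]
tcp_rot: [180.0, -0.0, 14.2]
ft_force: [-2.7, 1.8, 7.0]
finger_gap: 59.1
grip_force: 50.5
```

{"fn": "apply_moves", "kwargs": {"rows": [[0,0,0,0,0,0],[0,0,0,0,0,0],[0,0,-5,0,0,0],[0,0,-20,0,0,0],[0,0,-40,0,0,0]], "fingers": 74}}

```text
time: 40.28
tool_pos: [472.7, -399.7, 87.2]
tcp_rot: [-179.8, 0.1, 14.2]
ft_force: [0.3, -0.0, 0.4]
finger_gap: 74.1
grip_force: 0.0
```

{"fn": "apply_moves", "kwargs": {"rows": [[0,0,-55,0,0,0],[0,0,-55,0,0,0],[0,0,-25,0,0,0],[9.7,-59.9,0,0,0,0],[9.7,-59.9,0,0,0,0]], "fingers": 85}}

```text
time: 40.9
tool_pos: [463.3, -279.2, 224.5]
tcp_rot: [179.9, -0.1, 14.1]
ft_force: [-0.4, 0.4, 0.2]
finger_gap: 85.0
grip_force: 0.0
```

{"fn": "apply_moves", "kwargs": {"rows": [[9.7,-59.9,0,0,0,0],[9.7,-59.9,0,0,0,0],[9.7,-59.9,0,0,0,0],[9.7,-59.9,0,0,0,0],[9.7,-59.9,0,0,0,0]]}}

```text
time: 41.52
tool_pos: [436.6, 24.2, 224.2]
tcp_rot: [180.0, -0.2, 14.2]
ft_force: [0.4, 0.4, 1.0]
finger_gap: 84.9
grip_force: 0.0
```

{"fn": "apply_moves", "kwargs": {"rows": [[9.7,-59.9,0,0,0,0],[0,0,0,0,0,0.133],[0,0,0,0,0,0.133],[0,0,0,0,0,0.133],[0,0,0,0,0,0.132]]}}

```text
time: 42.15
tool_pos: [431.6, 83.1, 224.0]
tcp_rot: [-180.0, -0.1, -16.5]
ft_force: [-0.2, -0.2, -0.2]
finger_gap: 84.8
grip_force: 0.0
```

{"fn": "apply_moves", "kwargs": {"rows": [[0,0,0,0,0,0],[0,0,0,0,0,0],[0,0,0,0,0,0],[0,0,0,0,0,0],[0,0,0,0,0,0]]}}

```text
time: 42.78
tool_pos: [431.4, 82.9, 222.2]
tcp_rot: [180.0, 0.0, -16.2]
ft_force: [0.6, 0.3, -0.1]
finger_gap: 84.7
grip_force: 0.0
```

```bash
python3 - <<'E'
from h import *
s=sense(); print(s["time"],s["tool_pos"],s["tcp_rot"],s["joint_pos"].round(1))
im,W,_=cloud("wrist"); print("A",rect(W,456,74,80,70,45,10)); 
im,W,_=cloud("top"); print("cartons",rect(W,465,-345,150,150,60,8)); save(cv2.resize(im[150:290,320:460],(560,560)),"t4")
np.savez("t4.npz",W=W)
E
```

```text
42.775 [431.38653111  82.87538378 222.23389477] [ 1.79997608e+02  1.01033230e-02 -1.62066361e+01] [  4.2 -18.1 110.2   0.   87.9 110.4]
A (array([458.7,  75.5]), array([ 60.4, 110.4]), 73.4, 'z', 45.0)
cartons (array([ 463.9, -346.9]), array([176.4, 174.5]), 13.4, 'z', 60.3)
```

View pics/t4.png

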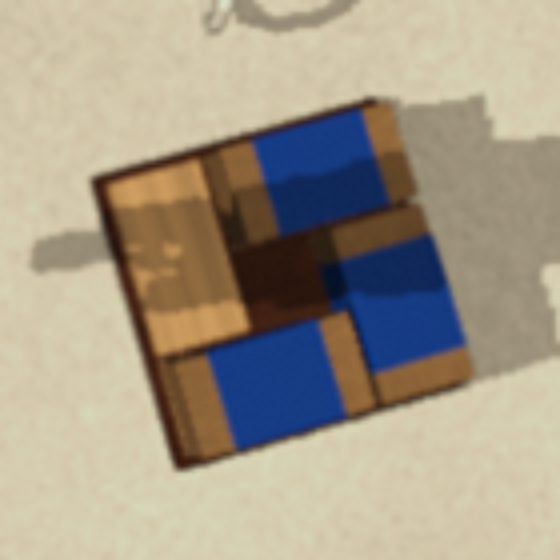

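The crop shows three cartons in a clean pinwheel with narrow gaps. The free oblong is at the left, at about (175,255). Now the fourth carton.

{"fn": "apply_moves", "kwargs": {"rows": [[1.3,-0.7,45,0,0,0.006],[0,0,55,0,0,0],[0,0,50,0,0,0],[0,0,35,0,0,0],[0,0,18,0,0,0]]}}

```text
time: 43.5
tool_pos: [431.1, 83.1, 16.8]
tcp_rot: [179.9, 0.2, -16.6]
ft_force: [-0.1, 0.2, -0.1]
finger_gap: 85.1
grip_force: 0.0
```

{"fn": "apply_moves", "kwargs": {"rows": [[0,0,8,0,0,0],[0,0,3.5,0,0,0],[0,0,0,0,0,0],[0,0,0,0,0,0],[0,0,0,0,0,0]]}}

```text
time: 44.12
tool_pos: [433.4, 83.2, 8.4]
tcp_rot: [-180.0, -0.1, -16.6]
ft_force: [-0.2, 0.5, 0.0]
finger_gap: 85.3
grip_force: 0.0
```

{"fn": "apply_moves", "kwargs": {"rows": [[0,0,0,0,0,0],[0,0,0,0,0,0],[0,0,0,0,0,0],[0,0,0,0,0,0],[0,0,0,0,0,0]], "fingers": 40}}

```text
time: 44.75
tool_pos: [433.2, 83.2, 8.2]
tcp_rot: [-180.0, -0.0, -16.6]
ft_force: [-1.2, -1.3, 5.6]
finger_gap: 59.2
grip_force: 49.2
```

{"fn": "apply_moves", "kwargs": {"rows": [[0,0,-5,0,0,0],[0,0,-15,0,0,0],[0,0,-45,0,0,0],[0,0,-60,0,0,0],[0,0,-40,0,0,0]]}}

```text
time: 45.38
tool_pos: [433.6, 83.3, 176.7]
tcp_rot: [-179.9, -0.2, -16.6]
ft_force: [1.0, 0.1, -0.7]
finger_gap: 59.3
grip_force: 49.3
```

{"fn": "apply_moves", "kwargs": {"rows": [[0,0,0,0,0,0],[0,0,0,0,0,0],[0,0,0,0,0,0],[0,0,0,0,0,0],[0,0,0,0,0,0]]}}

```text
time: 46.0
tool_pos: [432.4, 83.1, 172.0]
tcp_rot: [180.0, 0.1, -16.6]
ft_force: [0.1, -0.6, -1.3]
finger_gap: 59.5
grip_force: 49.4
```

{"fn": "apply_moves", "kwargs": {"rows": [[18.3,49.8,0,0,0,0],[18.3,49.8,0,0,0,0],[18.3,49.8,0,0,0,0],[18.3,49.8,0,0,0,0],[18.3,49.8,0,0,0,0]]}}

```text
time: 46.62
tool_pos: [449.4, -183.3, 172.6]
tcp_rot: [-180.0, 0.0, -16.6]
ft_force: [0.8, 0.3, -1.1]
finger_gap: 59.2
grip_force: 49.4
```

{"fn": "apply_moves", "kwargs": {"rows": [[18.3,49.8,0,0,0,0],[18.3,49.8,0,0,0,0],[0,0,0,0,0,-0.134],[0,0,0,0,0,-0.134],[0,0,0,0,0,-0.134]]}}

```text
time: 47.25
tool_pos: [456.0, -287.6, 172.2]
tcp_rot: [-180.0, 0.0, 6.7]
ft_force: [0.3, 0.8, -1.2]
finger_gap: 59.4
grip_force: 49.8
```

{"fn": "apply_moves", "kwargs": {"rows": [[0,0,0,0,0,-0.134],[0,0,0,0,0,0],[0,0,0,0,0,0],[0,0,0,0,0,0],[0,0,0,0,0,0]]}}

```text
time: 47.88
tool_pos: [456.2, -287.5, 172.8]
tcp_rot: [180.0, 0.0, 14.1]
ft_force: [0.2, 0.0, -1.2]
finger_gap: 59.4
grip_force: 49.7
```

```bash
python3 - <<'E'
from h import *
s=sense(); print(s["time"],s["tool_pos"],s["tcp_rot"],s["joint_pos"].round(1))
E
```

```text
47.875 [ 456.23714703 -287.4550103   172.7862536 ] [1.79999178e+02 1.24930817e-03 1.40924449e+01] [-37.7   0.1  99.2  -0.   80.8  38.2]
```

{"fn": "apply_moves", "kwargs": {"rows": [[0,0,35,0,0,0],[0,0,40,0,0,0],[0,0,35,0,0,0],[0,0,22,0,0,0],[0,0,8.5,0,0,0]]}}

```text
time: 48.5
tool_pos: [455.3, -286.7, 30.7]
tcp_rot: [-179.9, 0.1, 14.1]
ft_force: [-0.3, -0.4, -1.2]
finger_gap: 59.2
grip_force: 49.8
```

{"fn": "apply_moves", "kwargs": {"rows": [[0,0,4.5,0,0,0],[0,0,2.5,0,0,0],[0,0,1.5,0,0,0],[0,0,1,0,0,0],[0,0,0,0,0,0]]}}

```text
time: 49.12
tool_pos: [456.6, -287.7, 23.2]
tcp_rot: [180.0, -0.0, 14.1]
ft_force: [-0.1, -0.2, -0.4]
finger_gap: 59.7
grip_force: 49.7
```

{"fn": "apply_moves", "kwargs": {"rows": [[0,0,0.6,0,0,0],[0,0,0,0,0,0],[0,0,0,0,0,0],[0,0,0,0,0,0],[0,0,0,0,0,0]]}}

```text
time: 49.75
tool_pos: [456.6, -287.8, 23.2]
tcp_rot: [180.0, -0.0, 14.1]
ft_force: [-2.2, 2.6, 6.9]
finger_gap: 59.4
grip_force: 50.7
```

{"fn": "apply_moves", "kwargs": {"rows": [[0,0,0,0,0,0],[0,0,0,0,0,0],[0,0,-5,0,0,0],[0,0,-20,0,0,0],[0,0,-40,0,0,0]], "fingers": 74}}

```text
time: 50.38
tool_pos: [454.8, -286.4, 86.2]
tcp_rot: [-179.8, 0.1, 14.1]
ft_force: [0.3, -0.6, -0.2]
finger_gap: 74.3
grip_force: 0.0
```

{"fn": "apply_moves", "kwargs": {"rows": [[0,0,-55,0,0,0],[0,0,-55,0,0,0],[0,0,-20,0,0,0.123],[0,0,0,0,0,0.123],[7.5,-55.4,0,0,0,0]], "fingers": 85}}

```text
time: 51.0
tool_pos: [463.6, -234.0, 218.1]
tcp_rot: [179.9, -0.1, -0.3]
ft_force: [1.2, 0.4, -0.1]
finger_gap: 85.2
grip_force: 0.0
```

{"fn": "apply_moves", "kwargs": {"rows": [[7.5,-55.4,0,0,0,0],[7.5,-55.4,0,0,0,0],[7.5,-55.4,0,0,0,0],[7.5,-55.4,0,0,0,0],[7.5,-55.4,0,0,0,0]]}}

```text
time: 51.62
tool_pos: [501.0, 46.8, 217.7]
tcp_rot: [180.0, -0.1, 0.0]
ft_force: [1.5, -0.3, -0.3]
finger_gap: 84.9
grip_force: 0.0
```

{"fn": "apply_moves", "kwargs": {"rows": [[7.5,-55.4,0,0,0,0],[7.5,-55.4,0,0,0,0],[7.5,-55.4,0,0,0,0],[7.5,-55.4,0,0,0,0],[0,0,0,0,0,0]]}}

```text
time: 52.25
tool_pos: [530.2, 270.2, 216.9]
tcp_rot: [-180.0, 0.0, 0.3]
ft_force: [-0.3, 0.0, 0.3]
finger_gap: 84.9
grip_force: 0.0
```

```bash
cat >> h.py <<'E'
def circ(W,x,y,r,z,dz):
    m=(np.hypot(W[...,0]-x,W[...,1]-y)<r)&(abs(W[...,2]-z)<dz)
    if m.sum()<15: return "none"
    c,rad=cv2.minEnclosingCircle(W[m][:,:2].astype(np.float32)); return np.round(c,1),round(rad,1),np.median(W[m],0).round(1)
E
python3 - <<'E'
from h import *
s=sense(); print(s["time"],s["tool_pos"],s["tcp_rot"],s["joint_pos"].round(1))
im,W,_=cloud("wrist"); save(im,"w5")
print("w",[(circ(W,*k,55,70,6)) for k in [(531,266),(402,371)]])
_,W,_=cloud("top"); print("t",[(circ(W,*k,55,70,6)) for k in [(531,266),(402,371)]])
print("cartons",rect(W,465,-345,150,150,60,8)); print("spot2",rect(W,482,-282,55,52,60,8))
E
```

```text
52.25 [530.18861574 270.22649972 216.8656425 ] [-1.79957978e+02  3.67564613e-02  2.99121941e-01] [2.200e+01 7.100e+00 8.720e+01 1.000e-01 8.570e+01 1.117e+02]
w [(array([532.5, 268.7]), 28.9, array([533.9, 268.6,  69.9])), (array([401.6, 370.8]), 29.2, array([399.8, 359.5,  69.7]))]
t [(array([530.4, 265.8]), 29.7, array([522.9, 265.4,  70. ])), (array([399.9, 371.4]), 28.7, array([397.6, 375.7,  70.2]))]
cartons (array([ 463.7, -345.1]), array([176.2, 177. ]), 14.1, 'z', 60.3)
spot2 (array([ 481.8, -287.5]), array([ 89.6, 108. ]), 88.7, 'z', 60.3)
```

View pics/w5.png

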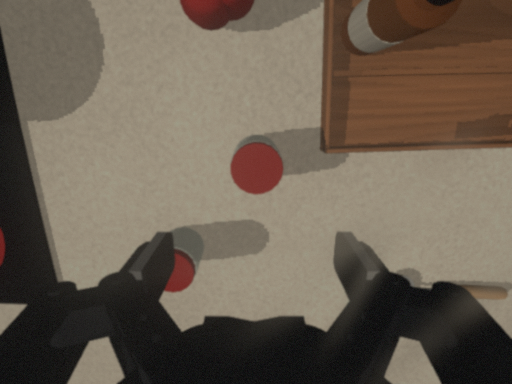

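The wrist view shows both jars in place (lids at about (257,167) and (175,270)). The four cartons measure 176×177 mm in total, centred on the slab. All the bottles are in, so I'll take the nearer jar now.

{"fn": "apply_moves", "kwargs": {"rows": [[0.8,-0.8,50,0,0,0],[0,0,50,0,0,0],[0,0,45,0,0,0],[0,0,30,0,0,0],[0,0,13,0,0,0]]}}

```text
time: 52.98
tool_pos: [530.5, 265.3, 27.3]
tcp_rot: [179.9, 0.2, -0.1]
ft_force: [-0.8, -0.9, -0.6]
finger_gap: 85.1
grip_force: 0.0
```

{"fn": "apply_moves", "kwargs": {"rows": [[0,0,0,0,0,0],[0,0,0,0,0,0],[0,0,0,0,0,0],[0,0,0,0,0,0],[0,0,0,0,0,0]], "fingers": 40, "grip_force": 40}}

```text
time: 53.6
tool_pos: [532.9, 267.7, 31.0]
tcp_rot: [-180.0, -0.2, 0.0]
ft_force: [-0.1, -1.9, 7.7]
finger_gap: 58.9
grip_force: 44.4
```

{"fn": "apply_moves", "kwargs": {"rows": [[0,0,-5,0,0,0],[0,0,-15,0,0,0],[0,0,-40,0,0,0],[0,0,-40,0,0,0],[0,0,-30,0,0,0]]}}

```text
time: 54.22
tool_pos: [532.0, 267.7, 162.1]
tcp_rot: [-180.0, -0.1, 0.1]
ft_force: [0.6, -0.5, -3.3]
finger_gap: 59.0
grip_force: 44.1
```

{"fn": "apply_moves", "kwargs": {"rows": [[0,0,0,0,0,0],[0,0,0,0,0,0],[0,0,0,0,0,0],[0,0,0,0,0,0],[0,0,0,0,0,0]]}}

```text
time: 54.85
tool_pos: [531.3, 267.3, 158.4]
tcp_rot: [180.0, 0.1, 0.0]
ft_force: [0.8, -1.1, -2.4]
finger_gap: 59.0
grip_force: 44.2
```

{"fn": "apply_moves", "kwargs": {"rows": [[14.9,46.4,0,0,0,0],[14.9,46.4,0,0,0,0],[14.9,46.4,0,0,0,0],[14.9,46.4,0,0,0,0],[0,0,0,0,0,0]]}}

```text
time: 55.48
tool_pos: [592.2, 78.3, 159.1]
tcp_rot: [179.9, -0.0, -0.2]
ft_force: [0.7, 0.6, -2.4]
finger_gap: 58.8
grip_force: 44.5
```

{"fn": "apply_moves", "kwargs": {"rows": [[0,0,0,0,0,0],[0,0,0,0,0,0],[0,0,0,0,0,0],[0,0,20,0,0,0],[0,0,30,0,0,0]]}}

```text
time: 56.1
tool_pos: [591.9, 82.3, 108.6]
tcp_rot: [-180.0, -0.1, 0.1]
ft_force: [0.7, -0.3, -4.1]
finger_gap: 59.0
grip_force: 44.6
```

{"fn": "apply_moves", "kwargs": {"rows": [[0,0,30,0,0,0],[0,0,20,0,0,0],[0,0,10,0,0,0],[0,0,6,0,0,0],[0,0,3,0,0,0]]}}

```text
time: 56.72
tool_pos: [592.0, 81.9, 40.8]
tcp_rot: [-180.0, -0.1, 0.0]
ft_force: [0.3, 0.6, -2.2]
finger_gap: 58.8
grip_force: 44.6
```

{"fn": "apply_moves", "kwargs": {"rows": [[0,0,2,0,0,0],[0,0,1.5,0,0,0],[0,0,1,0,0,0],[0,0,0,0,0,0],[0,0,0,0,0,0]]}}

```text
time: 57.35
tool_pos: [591.8, 81.9, 37.0]
tcp_rot: [180.0, -0.1, 0.0]
ft_force: [-4.1, -0.7, 5.3]
finger_gap: 58.6
grip_force: 45.4
```

{"fn": "apply_moves", "kwargs": {"rows": [[0,0,0,0,0,0],[0,0,0,0,0,0],[0,0,0,0,0,0],[0,0,-10,0,0,0],[0,0,-30,0,0,0]], "fingers": 80}}

```text
time: 57.98
tool_pos: [589.7, 81.8, 74.6]
tcp_rot: [180.0, 0.2, 0.0]
ft_force: [0.2, -0.0, 0.4]
finger_gap: 79.6
grip_force: 0.0
```

{"fn": "apply_moves", "kwargs": {"rows": [[0,0,-55,0,0,0],[0,0,-55,0,0,0],[-31.6,-48.3,0,0,0,0],[-31.6,-48.3,0,0,0,0],[-31.6,-48.3,0,0,0,0]], "fingers": 85}}

```text
time: 58.6
tool_pos: [495.7, 227.9, 186.8]
tcp_rot: [-180.0, -0.1, 0.0]
ft_force: [0.6, 0.1, -0.5]
finger_gap: 85.0
grip_force: 0.0
```

{"fn": "apply_moves", "kwargs": {"rows": [[-31.6,-48.3,0,0,0,0],[-31.6,-48.3,0,0,0,0],[-31.6,-48.3,0,0,0,0],[0,0,0,0,0,0],[0,0,0,0,0,0]]}}

```text
time: 59.22
tool_pos: [401.6, 371.5, 186.2]
tcp_rot: [180.0, -0.0, 0.1]
ft_force: [-0.2, -0.3, 0.3]
finger_gap: 84.9
grip_force: 0.0
```

```bash
python3 - <<'E'
from h import *
s=sense(); print(s["time"],s["tool_pos"],s["tcp_rot"],s["joint_pos"].round(1))
im,W,_=cloud("wrist"); print("w",circ(W,402,371,60,70,6))
im,W,_=cloud("top"); save(im,"t6"); print("t jar2",circ(W,402,371,60,70,6),"jar1 in",circ(W,591,82,50,76,6))
print([(np.round(r["xyz"]),round(r["confidence"],2)) for r in models.place_of("jar0","top")])
E
```

```text
59.225 [401.61216007 371.48414803 186.20926466] [ 1.79994405e+02 -4.09791390e-02  1.07725685e-01] [ 37.4   0.7  97.1  -0.   82.2 127.3]
w (array([401.9, 372.8]), 29.0, array([403.1, 372.9,  69.9]))
t jar2 (array([400.4, 370. ]), 28.6, array([405.7, 361.6,  69.7])) jar1 in (array([590.4,  80.6]), 29.0, array([589.6,  80.2,  75.8]))
[(array([400., 371.,   0.]), 0.69), (array([592.,  85.,   8.]), 0.67)]
```

View pics/t6.png

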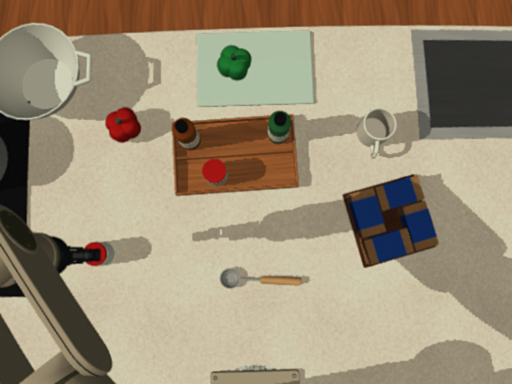

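The top view shows the first jar in the front row (about (214,171)), both bottles in the back row, and the carton pinwheel complete. The gripper is directly over the last jar at about (96,254).

{"fn": "apply_moves", "kwargs": {"rows": [[0.5,-0.7,45,0,0,0],[0,0,45,0,0,0],[0,0,35,0,0,0],[0,0,22,0,0,0],[0,0,11,0,0,0]]}}

```text
time: 60.0
tool_pos: [402.0, 370.6, 26.2]
tcp_rot: [179.9, 0.1, -0.1]
ft_force: [-0.9, -0.7, 0.8]
finger_gap: 84.9
grip_force: 0.0
```

{"fn": "apply_moves", "kwargs": {"rows": [[0,0,0,0,0,0],[0,0,0,0,0,0],[0,0,0,0,0,0],[0,0,0,0,0,0],[0,0,0,0,0,0]], "fingers": 40}}

```text
time: 60.62
tool_pos: [402.9, 372.7, 28.9]
tcp_rot: [-179.9, -0.1, 0.0]
ft_force: [1.6, -1.5, 6.6]
finger_gap: 58.8
grip_force: 44.1
```

{"fn": "apply_moves", "kwargs": {"rows": [[0,0,-5,0,0,0],[0,0,-15,0,0,0],[0,0,-40,0,0,0],[0,0,-40,0,0,0],[0,0,-40,0,0,0]]}}

```text
time: 61.25
tool_pos: [401.7, 372.1, 169.7]
tcp_rot: [-180.0, -0.0, 0.1]
ft_force: [0.4, -0.3, -2.0]
finger_gap: 59.0
grip_force: 43.9
```

{"fn": "apply_moves", "kwargs": {"rows": [[0,0,0,0,0,0],[0,0,0,0,0,0],[0,0,0,0,0,0],[0,0,0,0,0,0],[0,0,0,0,0,0]]}}

```text
time: 61.88
tool_pos: [401.7, 371.9, 166.9]
tcp_rot: [180.0, 0.1, 0.0]
ft_force: [-0.9, 0.8, -2.3]
finger_gap: 58.5
grip_force: 43.9
```

{"fn": "apply_moves", "kwargs": {"rows": [[24.1,48.3,0,0,0,0],[24.1,48.3,0,0,0,0],[24.1,48.3,0,0,0,0],[24.1,48.3,0,0,0,0],[24.1,48.3,0,0,0,0]]}}

```text
time: 62.5
tool_pos: [523.3, 129.2, 167.6]
tcp_rot: [-180.0, -0.0, 0.0]
ft_force: [0.7, 1.0, -2.6]
finger_gap: 58.9
grip_force: 44.2
```

{"fn": "apply_moves", "kwargs": {"rows": [[24.1,48.3,0,0,0,0],[24.1,48.3,0,0,0,0],[24.1,48.3,0,0,0,0],[0,0,0,0,0,0],[0,0,0,0,0,0]]}}

```text
time: 63.12
tool_pos: [594.8, -14.0, 167.1]
tcp_rot: [-180.0, 0.1, -0.0]
ft_force: [-0.2, -0.3, -1.9]
finger_gap: 59.3
grip_force: 44.3
```

{"fn": "apply_moves", "kwargs": {"rows": [[0,0,0,0,0,0],[0,0,20,0,0,0],[0,0,35,0,0,0],[0,0,30,0,0,0],[0,0,20,0,0,0]]}}

```text
time: 63.75
tool_pos: [593.3, -13.1, 59.6]
tcp_rot: [-180.0, 0.2, 0.1]
ft_force: [-0.4, -0.8, -2.3]
finger_gap: 59.0
grip_force: 44.3
```

{"fn": "apply_moves", "kwargs": {"rows": [[0,0,12,0,0,0],[0,0,7,0,0,0],[0,0,4,0,0,0],[0,0,1.5,0,0,0],[0,0,0.5,0,0,0]]}}

```text
time: 64.38
tool_pos: [595.6, -14.1, 38.3]
tcp_rot: [180.0, -0.1, 0.0]
ft_force: [0.6, -0.4, -2.0]
finger_gap: 59.2
grip_force: 44.3
```

{"fn": "apply_moves", "kwargs": {"rows": [[0,0,1,0,0,0],[0,0,0.8,0,0,0],[0,0,0.6,0,0,0],[0,0,0,0,0,0],[0,0,0,0,0,0]]}}

```text
time: 65.0
tool_pos: [595.2, -14.1, 35.3]
tcp_rot: [180.0, -0.0, 0.0]
ft_force: [-0.2, 1.2, -1.7]
finger_gap: 58.8
grip_force: 44.3
```

{"fn": "apply_moves", "kwargs": {"rows": [[0,0,0.6,0,0,0],[0,0,0.6,0,0,0],[0,0,0,0,0,0],[0,0,0,0,0,0],[0,0,0,0,0,0]]}}

```text
time: 65.62
tool_pos: [595.3, -14.1, 34.9]
tcp_rot: [180.0, -0.0, 0.0]
ft_force: [-3.6, -0.2, 5.5]
finger_gap: 59.1
grip_force: 45.2
```

{"fn": "apply_moves", "kwargs": {"rows": [[0,0,0,0,0,0],[0,0,0,0,0,0],[0,0,0,0,0,0],[0,0,-10,0,0,0],[0,0,-30,0,0,0]], "fingers": 76}}

```text
time: 66.25
tool_pos: [593.5, -13.9, 73.0]
tcp_rot: [-180.0, 0.2, 0.0]
ft_force: [-0.5, 0.3, 1.0]
finger_gap: 75.9
grip_force: 0.0
```

{"fn": "apply_moves", "kwargs": {"rows": [[0,0,-50,0,0,0],[0,0,-60,0,0,0],[0,0,-50,0,0,0],[-50,0,0,0,0,0],[-50,0,0,0,0,0]]}}

```text
time: 66.88
tool_pos: [494.8, -14.2, 235.9]
tcp_rot: [180.0, -0.2, 0.1]
ft_force: [-0.0, -0.7, -0.3]
finger_gap: 76.3
grip_force: 0.0
```

{"fn": "apply_moves", "kwargs": {"rows": [[-50,0,0,0,0,0],[-20,0,0,0,0,0],[0,0,0,0,0,0],[0,0,0,0,0,0],[0,0,0,0,0,0]]}}

```text
time: 67.5
tool_pos: [425.8, -14.2, 234.2]
tcp_rot: [-180.0, 0.0, 0.0]
ft_force: [0.4, -0.0, -0.4]
finger_gap: 76.0
grip_force: 0.0
```

```bash
python3 - <<'E'
from h import *
s=sense(); print(s["time"],s["tool_pos"])
for n in ["top","side"]:
    im,W,_=cloud(n); save(im,n+"7")
    print(n,"jars",circ(W,591,82,50,76,6),circ(W,595,-14,45,76,6),"bottles",circ(W,681,146,45,164,6),circ(W,690,-74,45,164,6),"cartons",rect(W,465,-345,150,150,60,8))
    for k in ("jar0","bottle0","mug","red_pepper"): print(k,[(np.round(r["xyz"]),round(r["confidence"],2)) for r in models.place_of(k,n)])
E
```

```text
67.5 [425.79898534 -14.22469669 234.1918186 ]
top jars (array([590.5,  80.8]), 29.1, array([590.2,  80.3,  76. ])) (array([592.6, -15.4]), 28.9, array([591.6, -15.1,  76. ])) bottles (array([680.3, 146.7]), 15.0, array([680.6, 146. , 163.9])) (array([689.7, -75.5]), 14.2, array([689.6, -75.8, 164.3])) cartons (array([ 463.1, -345.1]), array([176.3, 178.3]), 13.6, 'z', 60.3)
jar0 [(array([592., -13.,   7.]), 0.72), (array([595.,  83.,  11.]), 0.69)]
bottle0 [(array([686., 143.,  11.]), 0.78), (array([692., -67.,   6.]), 0.69)]
mug [(array([ 693., -311.,   -7.]), 0.93)]
red_pepper [(array([721., 314.,   0.]), 0.74), (array([ 479., -284.,   16.]), 0.65)]
side jars (array([589.7,  80.5]), 29.2, array([588.4,  78.6,  75. ])) (array([593.8, -15. ]), 29.7, array([591.7, -15.6,  74.8])) bottles (array([678.5, 146.6]), 15.0, array([679.9, 144.3, 162.8])) (array([690.2, -74.3]), 15.0, array([688.9, -76.3, 163.2])) cartons (array([ 464.6, -344.8]), array([175.5, 176.9]), 13.8, 'z', 59.6)
jar0 [(array([593.,  80.,   6.]), 0.95), (array([598., -15.,   0.]), 0.82)]
bottle0 [(array([685., -76.,   7.]), 0.91), (array([683., 146.,   6.]), 0.89)]
mug [(array([ 695., -316.,    0.]), 0.84)]
red_pepper [(array([597.,  81.,   2.]), 0.73), (array([721., 314.,   4.]), 0.71)]
```

View pics/side7.png

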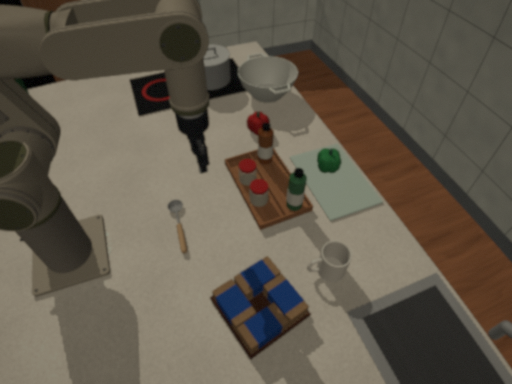

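The side view shows both bottles upright in the back row (about (265,140) and (297,190)) and both jars in the front row (about (248,172) and (260,193)). The carton pinwheel is complete on the slab, the mug and pepper haven't moved, and the arm is clear. Handing in.

```bash
python3 -c "
from bench import job
print(job.hand_in())"
```

```text
the job is handed in; nothing more can be done
None
```

The job is handed in: both bottles stand in the back row (placed before either jar), both jars stand in the front row, the four cartons lie as one interlocking layer on their pale oblongs, and the mug and red pepper were not touched.

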